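Present a stirring paddle to the inspection camera

TASK

Lift the stirring paddle with the blue head up over the lip of its slot in the rack and hold it in the air in front of the inspection camera's lens: shaft upright with the blade at the bottom, the blade's middle level with and straight in front of the lens centre and 100 mm from the lens front, the blade's flat face square to the lens. Finish while still holding it there, at rest. Do not drop it, let nothing touch the camera or its stand, and leave the other hung shafts, the jar and the white cover where they are.

Things in the scene. Friction and masses are not known exactly. Their poses are not given: they have to be found in the camera images.
- blue_paddle: Steel stirring paddle (about 0.1 kg) with blue collar and head, hung by its collar in one of the rack's slots. Origin on its axis at the collar's underside, z up the shaft. Collar diameter 24, z 0 to 8; round head above it, diameter 16, z 8 to 46; shaft diameter 8 down to z -145. A white line on the head's top runs along the blade's width (paddle's y).
- blade (a point): Centre of the blue paddle's blade, on the axis 135 mm below the collar's underside, 166 mm below head. The blade is a flat plate 40 wide (paddle's y), 18 high, 4 thick, with a lip reaching 15 mm below this point; its two flat faces, both alike, look along the paddle's +x and -x. Yaw free when hung.
- head (a point): On the blue paddle's axis, in the middle of the gripping length of its round head, 31 mm above the collar's underside; the head's top is 15 mm above this point, the collar's top 23 mm below.
- rack: Fixed aluminium rack, 300 wide (y). Origin under the middle of its white foot (130 x 300 x 10); x points away from the slot mouths. Shelf top 185 mm up, 6 thick, x -28 to 49. Slots 14 to 16 wide at y -80, 0, 80, open to -x (robot side), from x -28 to 8; shafts hang at x 0. Lips 8 high on the front edge (x -28 to -22). Posts, diameter 14, under the shelf at y -135 and 135, x 35.
- rack_slot1 (a point): Middle slot's seat, at the shelf's top. To free a shaft, lift its collar more than 8 mm, over the lips, then move it 60 mm or more along the rack's -x. It cannot go straight up and out: the blade is wider than the slot. Nothing but lips and hung shafts rises above the shelf.
- camera: Fixed inspection camera: white housing 50 x 46 x 46, black lens barrel, diameter 42, with a blue front rim. Origin on the optical axis, 100 to 150 mm above the bench (varies); the lens looks level along the camera's -x; z up. Barrel front at x -75; clamp behind at x 15 to 45, its screw out to y 47.
- lens (a point): Centre of the lens front, 75 mm along -x from the camera's origin.
- focus (a point): The point on the optical axis 100 mm in front of the lens, where the blade's centre must be held. Same axes as the camera. Nothing is there.
- cam_stand: Fixed stand of the camera; same x, y and yaw as the camera. Foot 130 x 110 x 14, x -55 to 75; steel post, diameter 16, at x 30, standing to 229 mm above the bench.
- white_paddle: Bystander: a paddle of the same shape with a white head, hung in another slot. Origin on its axis at the collar's underside.
- basket_shaft: Bystander: the same shaft with a grey head and a dark basket, diameter 22, at the bottom, hung in another slot. Origin on its axis at the collar's underside.
- jar: Bystander: amber jar with blue cap, diameter 60, height 85, standing on the bench. Origin at the centre of its underside.
- cover: Bystander: white vessel cover, a disc of diameter 100, thickness 12, lying on the bench. Origin at the centre of its underside.

How it is judged:
On the way:
1. the blue paddle is in the grip and out of the rack, touching it no more (contact force between blue_paddle and the fingers above 0.5 N and contact force between blue_paddle and rack below 0.05 N and x of blue_paddle in the frame of rack below -0.045 m), for 0.1 s.
At the end, for the whole second after the job is handed in: Blue paddle held in the air by the fingers, off the rack: blade centre within 15 mm of the optical axis (sideways, height), 100 +-20 mm from the lens; shaft upright within 8 degrees, blade square to the lens within 12; at rest; other shafts, jar and cover within 20 mm of their starts (contact force between blue_paddle and the fingers above 0.5 N and contact force between blue_paddle and rack below 0.05 N and x of blade in the frame of focus between -0.02 and 0.02 m and y of blade in the frame of focus between -0.015 and 0.015 m and z of blade in the frame of focus between -0.015 and 0.015 m and angle between blue_paddle's own z axis and vertical below 0.14 rad and angle between the x axis of blue_paddle and the x axis of camera, either way round below 0.21 rad and linear speed of blue_paddle below 0.03 m/s and angular speed of blue_paddle below 0.3 rad/s and distance of each of white_paddle, basket_shaft, jar, cover from where it was at the start of the episode below 0.02 m); the arm keeps its last pose, push and grip.
It fails at once if the camera or its stand is touched (contact force between any of camera, cam_stand and anything else above 0.5 N).
It fails at once if the blue paddle is dropped (height (world z) of blue_paddle below 0.12 m).
It fails at once if another hung shaft, the jar or the cover is displaced (distance of any of white_paddle, basket_shaft, jar, cover from where it was at the start of the episode above 0.02 m).
It also fails if it takes over 48 s, if anything falls off the work surface, if the arm or the gripper's body presses on something with over 40 N, if the wrist force passes 120 N, or if a joint passes its speed limit or range.

ROBOT

A 6-joint arm with a two-finger parallel gripper is mounted at the origin on the work surface. World frame = base frame: x ahead of the robot, y to its left, z up, the work surface at z = 0. Lengths are in m, angles in rad, forces in N, time in s.
With the tool pointing down it reaches from about 0.325 to 0.775 m from the base axis. Payload 5.5 kg.
Tool frame: the origin (TCP) lies at the very end of the fingers, on their centre line; the grasp point (between the pads) lies 19 mm behind it; z points along the fingers, y is the line along which they close (so a half turn about z gives the same grasp; the last joint's range is limited). The gripper opens to 88 mm and grips with 3 to 60 N. Pads are 20 mm wide; open, the fingers measure 115 mm over their backs; the gripper's body (75 mm by 178 mm) begins 61 mm behind the grasp point.
Start: joints at [1.177, 0.091, 1.231, -0, 1.82, -0.057], TCP at [0.198, 0.566, 0.223] pointing down, gripper open.
Joint ranges: [-2.87, 2.87], [-0.86, 2.18], [0.17, 2.46], [-1.51, 4.65], [0.06, 2.69], [-2.65, 2.65]. Speed limits (rad/s): [2.57, 2.57, 3.01, 3.14, 3.14, 3.14].

INTERFACE

Orientations are given as a unit quaternion [x, y, z, w].
In Python, from workcell import readout, grab_frame, camera_model, ticket gives the robot as it stands.
- The arm moves only by the tool jog_arm, never from a script. Its argument "moves" is a list of rows, each a list of 7 numbers: the shift along the tool's x, y, z in units of 0.25 m (1.0 is 0.25 m), then the turn, a rotation vector about the tool's x, y, z in units of pi/2 rad (1.0 is pi/2 rad), then the closure, from -1 (fully open) to 1 (shut), so that 0 is half open. A call has exactly 10 rows; each row is the pose to reach, as a shift and turn from the pose commanded when the call began, along the tool's axes at that moment; what a row does not reach only later rows make up. A row lasts 1/12 s, in which the tool goes at most 41.7 mm and 7.16 degrees, less where a joint would pass 70% of its speed; a pose out of reach is approached as far as the arm can. A call with a number of a shift or a turn outside -1 to 1 is refused whole. A call with a gripper value outside its range is refused whole. The fingers move at their own pace and stop on an object; "newtons" is the grip in N (left out, the last holds). Time passes only in rows, so rows that repeat a pose let the fingers close, or fill a call up. It gives the time, the measured TCP pose, the force, the opening and the grip force at its end, in the units of the state.
- readout.read_state(): the state, without advancing time (a new reading comes with each control period).
- grab_frame(name): name is "side" or "top"; returns the picture (420x560x3 uint8, red, green, blue); there is no depth.
- camera_model(name): a dict with "fx", "fy", "cx", "cy" (pixels), "rvec" (rotation vector, rad) and "tvec" (3), from world to camera coordinates, as OpenCV has them. Camera axes: x right, y down, z forward; pixel columns grow to the right and rows downward; lengths in m; the calibration is good to about 2 mm. A picture is of the moment at which its call begins. camera_model takes no time and is no camera call.
- ticket.job_done(): hands the job in; it is judged then, once.
The state is a dict: "clock": time; "qpos": joint angles; "qvel": joint speeds; "effort": joint torques, N m; "tcp_pos": TCP position; "orientation": TCP orientation; "force": force on the tool from outside, world axes, zero at the start; "torque": the same for the moment, N m; "opening": finger opening in m; "grip_force": force on a finger pad.
Only numpy, scipy, OpenCV 4.12 (cv2) and the standard library are available. Lean on these libraries where they do the work, as an engineer would, in place of code of your own. Each camera call takes 0.05 s, during which the arm holds its last target. There are 200 camera calls.

## Working session

There is one attempt and no reset: what is moved stays moved. The work goes in short steps, Python scripts to look and compute and a tool call to move; the robot and the scene stay as the last step left them, time stands still between calls to the robot, and variables do not carry over. Pictures are saved under pics/ and viewed, at most 10 in all, crops included, and the job is handed in when it is done.

Besides the shell and the picture viewer there is one more tool, called after "Call:" by a JSON object that holds its "api" and its "payload". jog_arm: Moves the arm, as the interface text tells. Its arguments: {"type":"object","properties":{"moves":{"type":"array"},"newtons":{"type":"number"}},"required":["moves"]}

```bash
mkdir -p pics; python3 - <<'E'
from workcell import readout, grab_frame, camera_model
import cv2
for n in("side","top"):
    f=grab_frame(n); cv2.imwrite(f"pics/{n}0.png",cv2.cvtColor(f,cv2.COLOR_RGB2BGR)); print(n,camera_model(n))
s=readout.read_state(); print(s)
E
```

```text
side {'fx': 518.0266943502799, 'fy': 518.0266943502799, 'cx': 272.32762042364203, 'cy': 202.521569944048, 'rvec': array([ 0.19344183, -2.7189145 ,  1.38727914]), 'tvec': array([0.47992271, 0.16060798, 1.47450722])}
top {'fx': 480.1220147919665, 'fy': 480.1220147919665, 'cx': 276.924576477738, 'cy': 210.16789365234231, 'rvec': array([ 2.16043923, -2.17557028,  0.12070559]), 'tvec': array([0.00688503, 0.53121327, 1.46686143])}
{'clock': 0.1, 'qpos': array([ 1.17725356e+00,  9.17959629e-02,  1.23177056e+00, -3.63449916e-05,
        1.81981589e+00, -5.67125224e-02]), 'qvel': array([ 0.0005004 , -0.0010438 , -0.00229491,  0.00074178, -0.00199045,
        0.00151047]), 'effort': array([ 2.51770565e-03, -4.47856271e+01, -4.07568634e+01,  7.00242841e-02,
        2.85081955e-02, -1.20767822e-04]), 'tcp_pos': array([0.19821318, 0.56602296, 0.22160967]), 'orientation': array([ 1.67624441e-01,  9.85850519e-01, -8.76229519e-04, -1.82593073e-04]), 'force': array([-0.68119098,  0.40745728, -0.26947561]), 'torque': array([ 0.00012788, -0.01255691, -0.03298375]), 'grip_force': 0.0, 'opening': 0.08755553068140108}
```

View pics/side0.png

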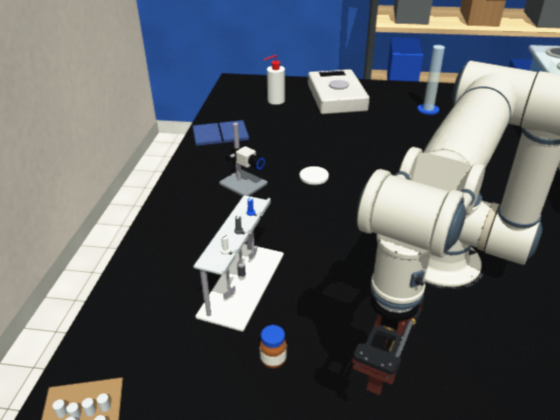

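View pics/top0.png

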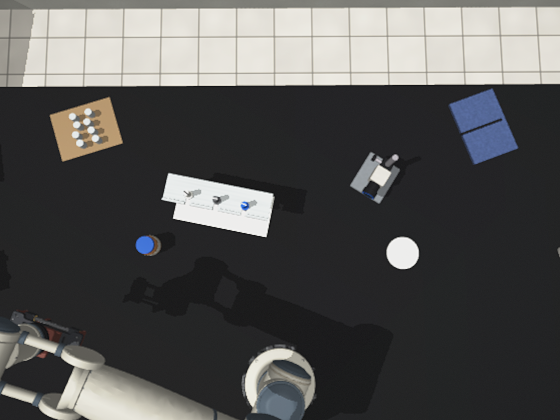

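The side view shows the blue head at about (251,207), grey at (238,224), white at (225,243) and the camera lens ring at (261,162). The top view shows the blue head at (245,206), the camera at (378,178) with its lens facing down-left, the cover at (403,253) and the jar at (147,245). I'll enlarge both for detail.

```bash
python3 - <<'E'
import cv2,numpy as np
a=cv2.imread("pics/top0.png");b=cv2.imread("pics/side0.png")
c=[a[145:215,340:420],a[165:245,155:285],b[115:200,210:290],b[190:330,185:295]]
c=[cv2.resize(i,(400,300),interpolation=cv2.INTER_CUBIC) for i in c]
cv2.imwrite("pics/crop.png",np.vstack([np.hstack(c[:2]),np.hstack(c[2:])]))
for n,im in(("top",a),("side",b)):
    h=cv2.cvtColor(im,cv2.COLOR_BGR2HSV)
    m=cv2.inRange(h,(105,150,60),(130,255,255))
    k,l,s,ce=cv2.connectedComponentsWithStats(m)
    for i in range(1,k):
        if 5<s[i,4]<800: print(n,s[i],ce[i].round(1))
E
```

```text
top [363 191  11   7  19] [368.2 194.3]
top [241 202   8   8  34] [244.6 206. ]
top [136 236  18  18 260] [144.2 244.4]
side [379   0  15   4  60] [386.    1.5]
side [433   0  28   6 162] [446.3   2.4]
side [506   0  20   8 139] [515.6   3.2]
side [417 104  23  11 147] [428.  109.9]
side [256 157   9  13  70] [259.9 163.1]
side [247 200   8  15  82] [250.4 208. ]
side [260 324  26  23 458] [272.3 335. ]
```

View pics/crop.png

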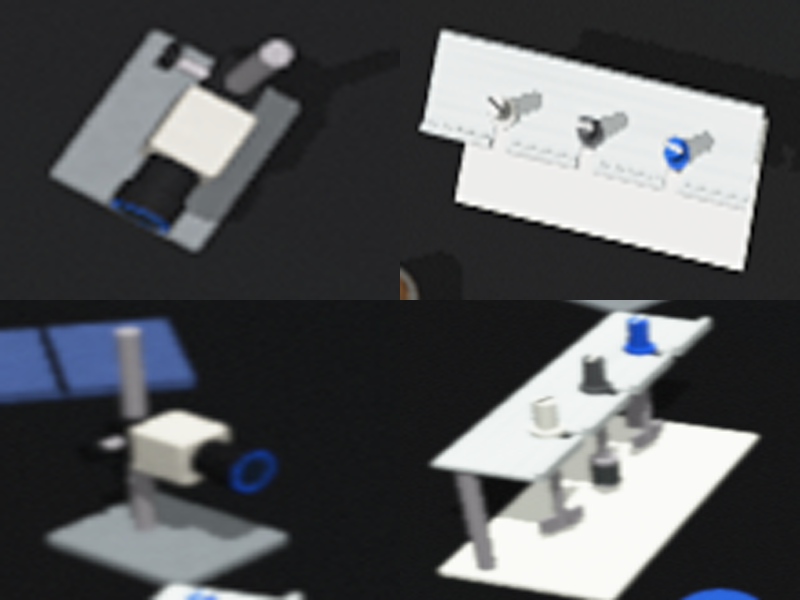

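The crops show the rack with its mouths to the robot side, blue in the slot nearest the camera with its white line visible, and the camera's foot corners. In top-view pixels the foot corners are about (371,152), (400,167), (380,203) and (350,185).

```bash
cat >h.py <<'E'
import cv2,numpy as np
from workcell import readout, grab_frame, camera_model
def cam(n):
    m=camera_model(n);R=cv2.Rodrigues(m["rvec"])[0];K=np.array([[m["fx"],0,m["cx"]],[0,m["fy"],m["cy"]],[0,0,1]])
    return K,R,np.array(m["tvec"]).ravel()
def ray(n,p):
    K,R,t=cam(n); return -R.T@t, R.T@np.linalg.solve(K,[p[0],p[1],1])
def plane(n,p,z):
    o,d=ray(n,p); return (o+d*(z-o[2])/d[2]).round(4)
def proj(n,P):
    K,R,t=cam(n); q=K@(R@np.asarray(P)+t); return (q[:2]/q[2]).round(1)
def tri(pt,ps):
    (o1,d1),(o2,d2)=ray("top",pt),ray("side",ps)
    d1,d2=d1/np.linalg.norm(d1),d2/np.linalg.norm(d2)
    s=np.linalg.lstsq(np.c_[d1,-d2],o2-o1,rcond=None)[0]
    a,b=o1+s[0]*d1,o2+s[1]*d2
    return ((a+b)/2).round(4),np.linalg.norm(a-b).round(4)
E
python3 - <<'E'
from h import *
a=cv2.imread("pics/top0.png")
print("blue",tri((244.6,206),(250.4,208)))
print("lens",tri((368.2,194.3),(259.9,163.1)))
# lens-front ellipse in side, both ring contours
hs=cv2.cvtColor(cv2.imread("pics/side0.png"),cv2.COLOR_BGR2HSV)
m=cv2.inRange(hs,(100,120,40),(130,255,255));m[:,:235]=0;m[:,290:]=0;m[:140]=0;m[185:]=0
c=max(cv2.findContours(m,0,1)[0],key=cv2.contourArea);print("ell",cv2.fitEllipse(c))
g=[(371,152),(400,167.2),(380,203.3),(350,184.7)]
P=[plane("top",p,.014) for p in g];print("camfoot",P,[np.linalg.norm(P[i]-P[i-1]).round(3) for i in range(4)])
for i,j in((2,1),(3,0)): d=P[j]-P[i];print("axis yaw",np.arctan2(d[1],d[0]))
s=[(219,183),(247,194.3),(267.6,182.4)];print("side foot",[plane("side",p,.014) for p in s])
print("posttop",plane("top",(340+277*.2,145+52*.2333),.229),plane("side",(210+129*.2,115+30*.2833),.229))
# rack shelf corners/foot
sh=[(155+440*.325,165+30*.2667),(155+765*.325,165+107*.2667)]
Q=[plane("top",p,.185) for p in sh];d=Q[0]-Q[1];print("shelf back",Q,np.linalg.norm(d),np.arctan2(d[1],d[0])-np.pi/2)
ft=[(155+457*.325,165+203*.2667),(155+743*.325,165+270*.2667)]
Q=[plane("top",p,.01) for p in ft];d=Q[0]-Q[1];print("foot front",Q,np.linalg.norm(d),np.arctan2(d[1],d[0])-np.pi/2)
Q=[plane("top",(155+x*.325,165+y*.2667),.231) for x,y in((665,157),(690,150))];d=Q[0]-Q[1];print("line",Q,np.arctan2(d[1],d[0]))
E
```

```text
blue (array([0.5255, 0.0931, 0.1989]), np.float64(0.0009))
lens (array([ 0.5661, -0.2659,  0.1146]), np.float64(0.0022))
ell ((260.3007507324219, 162.96043395996094), (8.589594841003418, 13.17502498626709), 22.232303619384766)
camfoot [array([ 0.7173, -0.2982,  0.014 ]), array([ 0.6675, -0.3891,  0.014 ]), array([ 0.5524, -0.322 ,  0.014 ]), array([ 0.6123, -0.2287,  0.014 ])] [np.float64(0.126), np.float64(0.104), np.float64(0.133), np.float64(0.111)]
axis yaw -0.5278043095815612
axis yaw -0.5846986508120074
side foot [array([ 0.7137, -0.2809,  0.014 ]), array([ 0.6049, -0.2263,  0.014 ]), array([ 0.548 , -0.3056,  0.014 ])]
posttop [ 0.653  -0.3204  0.229 ] [ 0.6488 -0.3137  0.229 ]
shelf back [array([ 0.6191, -0.0561,  0.185 ]), array([ 0.5588, -0.3512,  0.185 ])] 0.30119777555619504 -0.20156274500009697
foot front [array([ 0.5043, -0.0804,  0.01  ]), array([ 0.446 , -0.3714,  0.01  ])] 0.2967825635039903 -0.19772596359124428
line [array([ 0.5166, -0.2498,  0.231 ]), array([ 0.5216, -0.2719,  0.231 ])] 1.7932948374806073
```

```bash
cat >>h.py <<'E'
from scipy.spatial.transform import Rotation as Ro
def plan(p,yaw_y):
    s=readout.read_state();R=Ro.from_quat(s["orientation"]);y=np.array([np.cos(yaw_y),np.sin(yaw_y),0]);z=np.array([0,0,-1.])
    T=Ro.from_matrix(np.c_[np.cross(y,z),y,z])
    print("shift",(R.inv().apply(np.array(p)-s["tcp_pos"])/.25).round(3),"turn",((R.inv()*T).as_rotvec()/(np.pi/2)).round(3),"tcp",s["tcp_pos"].round(4),"t",s["clock"])
E
python3 - <<'E'
from h import *
f=lambda x,y:(155+(x-400)*.325,165+y*.2667)
Q=[plane("top",f(*p),.185) for p in((440,30),(765,107))];print("shelf back",Q)
Q=[plane("top",f(*p),.01) for p in((457,203),(743,270))];print("foot front",Q)
for n in("white",(500,112)),("grey",(587,130)),("blue",(675,150)): print(n[0],plane("top",f(*n[1]),.231))
for z in(.185,.193,.231): print(z,proj("top",(.5255,.0931,z)),proj("side",(.5255,.0931,z)))
print("jar",plane("top",(144,244),.085))
# lens z from side ray nearest xy
o,d=ray("side",(260.3,163.));L=np.array([.5655,-.265]);s=(L-o[:2])@d[:2]/(d[:2]@d[:2]);print("lens",o+s*d)
plan((.5255,.0931,.28),1.37)
a=cv2.imread("pics/top0.png")[192:220,230:265];b=cv2.imread("pics/side0.png")[190:260,225:275]
cv2.imwrite("pics/c2.png",np.hstack([cv2.resize(a,None,fx=12,fy=12),np.pad(cv2.resize(b,None,fx=4.8,fy=4.8),((0,0),(0,0),(0,0)))]))
E
```

```text
shelf back [array([0.6214, 0.309 , 0.185 ]), array([0.5612, 0.0127, 0.185 ])]
foot front [array([0.5071, 0.3285, 0.01  ]), array([0.4489, 0.0365, 0.01  ])]
white [0.5526 0.245  0.231 ]
grey [0.539  0.1687 0.231 ]
blue [0.524  0.0916 0.231 ]
0.185 [244.9 206.4] [250.8 212.3]
0.193 [244.7 206.1] [250.7 209.8]
0.231 [243.8 204.5] [250.1 198. ]
jar [0.4268 0.399  0.085 ]
lens [ 0.56355171 -0.26537011  0.11536326]
shift [-1.861 -1.353 -0.231] turn [-0.001 -0.    -0.087] tcp [0.1982 0.566  0.2216] t 0.1
```

View pics/c2.png

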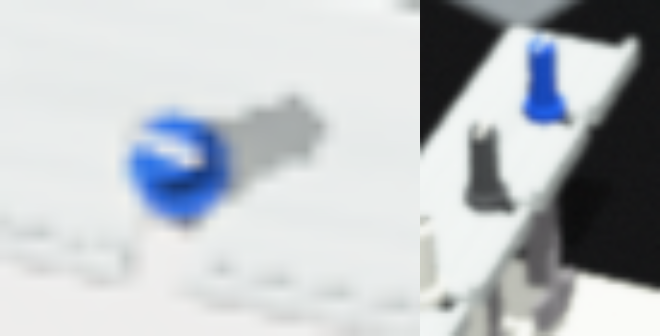

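The line on the blue head runs from upper left to lower right, which gives a yaw of about 1.1 rad. The blade is therefore already close to square to the lens. The blue axis is at about (0.526, 0.0925), and the lens is at about (0.565, -0.265, 0.115).

Call:
{"api": "jog_arm", "payload": {"moves": [[-0.1, -0.07, -0.08, 0, 0, -0.02, -0.25], [-0.2, -0.14, -0.16, 0, 0, -0.04, -0.25], [-0.31, -0.22, -0.231, 0, 0, -0.06, -0.25], [-0.42, -0.3, -0.231, 0, 0, -0.087, -0.25], [-0.53, -0.38, -0.231, 0, 0, -0.087, -0.25], [-0.64, -0.46, -0.231, 0, 0, -0.087, -0.25], [-0.75, -0.54, -0.231, 0, 0, -0.087, -0.25], [-0.85, -0.61, -0.231, 0, 0, -0.087, -0.25], [-0.93, -0.67, -0.231, 0, 0, -0.087, -0.25], [-0.96, -0.7, -0.231, 0, 0, -0.087, -0.25]], "newtons": 30}}

```text
clock: 0.93
tcp_pos: [0.3684, 0.3195, 0.28]
orientation: [0.101, 0.995, -0.001, 0.0]
force: [-0.7, -0.1, -0.2]
opening: 0.0549
grip_force: 0.0
```

```bash
python3 -c "
from h import *
plan((.526,.0925,.27),1.37)"
```

```text
shift [-0.801 -0.762  0.041] turn [-0.001  0.    -0.001] tcp [0.3684 0.3195 0.28  ] t 0.9333
```

Call:
{"api": "jog_arm", "payload": {"moves": [[-0.06, -0.06, 0, 0, 0, 0, -0.25], [-0.15, -0.14, 0, 0, 0, 0, -0.25], [-0.26, -0.25, 0, 0, 0, 0, -0.25], [-0.37, -0.35, 0, 0, 0, 0, -0.25], [-0.48, -0.46, 0, 0, 0, 0, -0.25], [-0.59, -0.56, 0, 0, 0, 0, -0.25], [-0.68, -0.65, 0, 0, 0, 0, -0.25], [-0.76, -0.72, 0.02, 0, 0, 0, -0.25], [-0.79, -0.75, 0.03, 0, 0, 0, -0.25], [-0.801, -0.762, 0.041, 0, 0, 0, -0.25]]}}

```text
clock: 1.77
tcp_pos: [0.5258, 0.0944, 0.269]
orientation: [0.101, 0.995, -0.0, -0.001]
force: [0.2, 0.1, -0.5]
opening: 0.055
grip_force: 0.0
```

```bash
python3 - <<'E'
from h import *
plan((.526,.0925,.198),1.37)
a=grab_frame("side")[170:250,200:300];b=grab_frame("top")[170:240,200:290]
cv2.imwrite("pics/c3.png",cv2.cvtColor(np.hstack([cv2.resize(a,(400,320),interpolation=2),cv2.resize(b,(400,320),interpolation=2)]),cv2.COLOR_RGB2BGR))
E
```

```text
shift [-0.003 -0.007  0.284] turn [-0.    -0.001 -0.001] tcp [0.5258 0.0944 0.269 ] t 1.7667
```

View pics/c3.png

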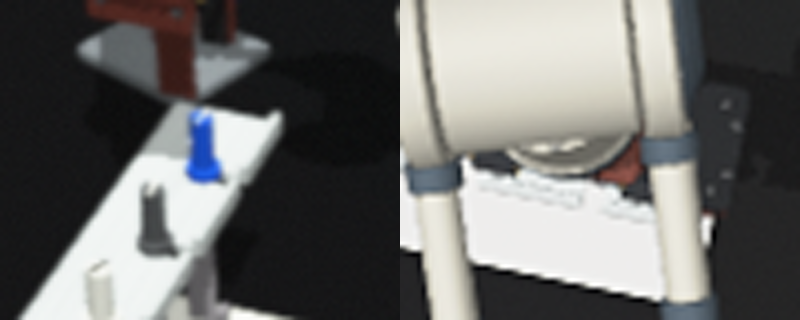

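The side crop shows the two fingers straddling the column above the blue head; the arm hides the top view. I'll descend next.

Call:
{"api": "jog_arm", "payload": {"moves": [[0, 0, 0.03, 0, 0, 0, -0.25], [0, 0, 0.08, 0, 0, 0, -0.25], [0, 0, 0.13, 0, 0, 0, -0.25], [0, 0, 0.18, 0, 0, 0, -0.25], [0, 0, 0.22, 0, 0, 0, -0.25], [0, 0, 0.25, 0, 0, 0, -0.25], [0, 0, 0.27, 0, 0, 0, -0.25], [0, 0, 0.28, 0, 0, 0, -0.25], [0, 0, 0.28, 0, 0, 0, -0.25], [0, 0, 0.28, 0, 0, 0, -0.25]]}}

```text
clock: 2.7
tcp_pos: [0.5255, 0.0954, 0.2007]
orientation: [0.1, 0.995, 0.0, 0.0]
force: [-0.0, -0.5, 0.5]
opening: 0.0545
grip_force: 0.0
```

```bash
python3 - <<'E'
from h import *
plan((.526,.0925,.198),1.37)
f=grab_frame("side")
h=cv2.cvtColor(f,cv2.COLOR_RGB2HSV);m=cv2.inRange(h,(105,150,60),(130,255,255));m[:190]=0;m[230:]=0
k,l,s,ce=cv2.connectedComponentsWithStats(m);print([(s[i],ce[i]) for i in range(1,k) if s[i,4]>5 and s[i,0]<300])
E
```

```text
shift [-0.004 -0.011  0.011] turn [0. 0. 0.] tcp [0.5255 0.0954 0.2007] t 2.7
[(array([250, 199,   5,  16,  56], dtype=int32), array([251.55357143, 207.23214286]))]
```

Call:
{"api": "jog_arm", "payload": {"moves": [[-0.003, -0.011, 0.01, 0, 0, 0, -0.25], [-0.003, -0.011, 0.01, 0, 0, 0, 0.1], [-0.003, -0.011, 0.01, 0, 0, 0, 0.4], [-0.003, -0.011, 0.01, 0, 0, 0, 1], [-0.003, -0.011, 0.01, 0, 0, 0, 1], [-0.003, -0.011, 0.01, 0, 0, 0, 1], [-0.003, -0.011, 0.01, 0, 0, 0, 1], [-0.003, -0.011, 0.01, 0, 0, 0, 1], [-0.003, -0.011, 0.01, 0, 0, 0, 1], [-0.003, -0.011, 0.01, 0, 0, 0, 1]], "newtons": 30}}

```text
clock: 3.58
tcp_pos: [0.5256, 0.0927, 0.1977]
orientation: [0.1, 0.995, 0.0, 0.0]
force: [1.1, 1.1, 0.1]
opening: 0.0156
grip_force: 30.0
```

Call:
{"api": "jog_arm", "payload": {"moves": [[0, 0, -0.01, 0, 0, 0, 1], [0, 0, -0.03, 0, 0, 0, 1], [0, 0, -0.06, 0, 0, 0, 1], [0, 0, -0.09, 0, 0, 0, 1], [0, 0, -0.12, 0, 0, 0, 1], [0, 0, -0.15, 0, 0, 0, 1], [0, 0, -0.18, 0, 0, 0, 1], [0, 0, -0.2, 0, 0, 0, 1], [0, 0, -0.21, 0, 0, 0, 1], [0, 0, -0.21, 0, 0, 0, 1]]}}

```text
clock: 4.42
tcp_pos: [0.5258, 0.0924, 0.2512]
orientation: [0.1, 0.995, 0.0, 0.001]
force: [0.1, 1.5, -0.2]
opening: 0.0155
grip_force: 30.0
```

```bash
python3 - <<'E'
from h import *
p=np.array([.526,.0925])-.13*np.array([.98,-.199])
plan((*p,.252),1.37)
f=grab_frame("side");cv2.imwrite("pics/s4.png",cv2.cvtColor(cv2.resize(f[140:320,180:320],None,fx=3,fy=3,interpolation=2),cv2.COLOR_RGB2BGR))
E
```

```text
shift [ 0.519  0.001 -0.004] turn [0.    0.001 0.   ] tcp [0.5258 0.0924 0.2512] t 4.4167
```

View pics/s4.png

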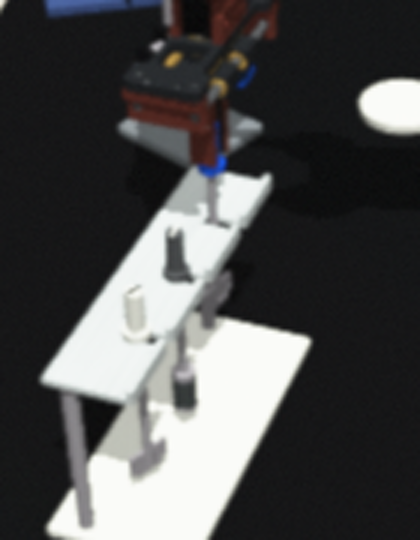

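The blue paddle is lifted clear and hangs upright, with its collar about 53 mm above the shelf. I'll retract along the rack's -x.

Call:
{"api": "jog_arm", "payload": {"moves": [[0.02, 0, 0, 0, 0, 0, 1], [0.06, 0, 0, 0, 0, 0, 1], [0.12, 0, 0, 0, 0, 0, 1], [0.19, 0, 0, 0, 0, 0, 1], [0.26, 0, 0, 0, 0, 0, 1], [0.33, 0, 0, 0, 0, 0, 1], [0.4, 0, 0, 0, 0, 0, 1], [0.46, 0, 0, 0, 0, 0, 1], [0.5, 0, 0, 0, 0, 0, 1], [0.52, 0, 0, 0, 0, 0, 1]]}}

```text
clock: 5.3
tcp_pos: [0.3966, 0.1184, 0.2502]
orientation: [0.1, 0.995, -0.0, 0.0]
force: [-0.1, 0.2, -1.1]
opening: 0.0156
grip_force: 30.0
```

```bash
python3 - <<'E'
from h import *
plan((.42,-.175,.263),1.28)
f=grab_frame("side");g=grab_frame("top")
cv2.imwrite("pics/s5.png",cv2.cvtColor(np.hstack([cv2.resize(f[150:300,200:340],(420,450),interpolation=2),cv2.resize(g[180:300,200:300],(375,450),interpolation=2)]),cv2.COLOR_RGB2BGR))
E
```

```text
shift [-0.324 -1.132 -0.051] turn [-0.     0.     0.058] tcp [0.3966 0.1184 0.2502] t 5.3
```

View pics/s5.png

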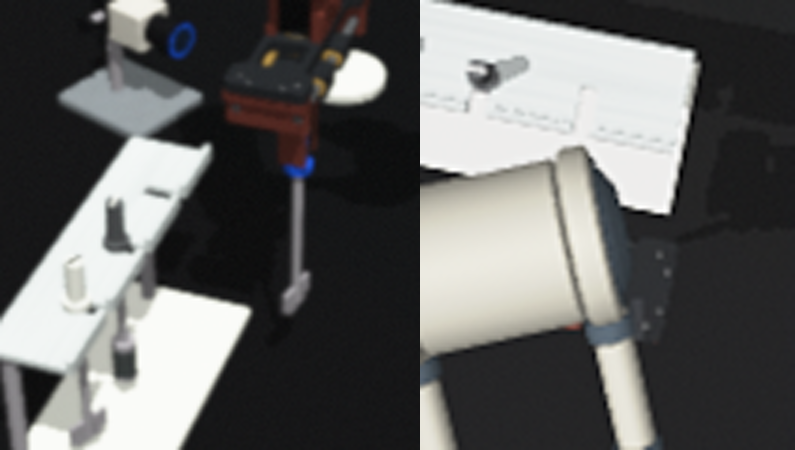

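The paddle is out of the rack and hanging freely with the blade down, at about (298,248) in the full side image. I'll move to a staging point in front of the camera.

Call:
{"api": "jog_arm", "payload": {"moves": [[-0.01, -0.04, 0, 0, 0, 0, 1], [-0.03, -0.1, 0, 0, 0, 0.02, 1], [-0.06, -0.2, -0.01, 0, 0, 0.04, 1], [-0.1, -0.32, -0.02, 0, 0, 0.058, 1], [-0.14, -0.44, -0.03, 0, 0, 0.058, 1], [-0.18, -0.56, -0.04, 0, 0, 0.058, 1], [-0.22, -0.68, -0.05, 0, 0, 0.058, 1], [-0.25, -0.79, -0.05, 0, 0, 0.058, 1], [-0.28, -0.89, -0.05, 0, 0, 0.058, 1], [-0.3, -0.95, -0.05, 0, 0, 0.058, 1]]}}

```text
clock: 6.23
tcp_pos: [0.4242, -0.133, 0.262]
orientation: [0.147, 0.989, -0.0, -0.001]
force: [0.4, -0.2, -0.8]
opening: 0.0155
grip_force: 30.0
```

Call:
{"api": "jog_arm", "payload": {"moves": [[0, -0.04, 0, 0, 0, 0, 1], [-0.01, -0.08, 0, 0, 0, 0, 1], [-0.01, -0.12, 0, 0, 0, 0, 1], [-0.01, -0.15, 0, 0, 0, 0, 1], [-0.01, -0.16, 0, 0, 0, 0, 1], [-0.01, -0.16, 0, 0, 0, 0, 1], [-0.01, -0.16, 0, 0, 0, 0, 1], [-0.01, -0.16, 0, 0, 0, 0, 1], [-0.01, -0.16, 0, 0, 0, 0, 1], [-0.01, -0.16, 0, 0, 0, 0, 1]]}}

```text
clock: 7.07
tcp_pos: [0.4155, -0.168, 0.2627]
orientation: [0.145, 0.989, 0.0, 0.0]
force: [0.2, -0.3, -2.2]
opening: 0.0152
grip_force: 30.0
```

```bash
python3 - <<'E'
from h import *
s=readout.read_state();t=s["tcp_pos"];c=np.array([t[0],t[1],t[2]-.1477])
for w in(.8,.9,1.,1.1,1.2,1.3):
    u=np.array([np.cos(w),np.sin(w),0])*.02
    print(w,[proj("side",c+k*u+[0,0,j]) for k in(1,-1) for j in(.009,-.009)])
print("ctr",proj("side",c),"collar",proj("side",c+[0,0,.135]))
plan((.4802,-.212,.263),1.28)
f=grab_frame("side");x,y=proj("side",c).astype(int);print(x,y)
cv2.imwrite("pics/s6.png",cv2.cvtColor(np.hstack([cv2.resize(f[y-25:y+25,x-20:x+20],(400,500),interpolation=2),cv2.resize(f[y-100:y+30,x-52:x+52],(400,500),interpolation=2)]),cv2.COLOR_RGB2BGR))
E
```

```text
0.8 [array([297.4, 182.5]), array([297.3, 187.3]), array([307.4, 178. ]), array([307.2, 182.8])]
0.9 [array([297.8, 182.7]), array([297.7, 187.6]), array([306.9, 177.7]), array([306.8, 182.6])]
1.0 [array([298.3, 183. ]), array([298.2, 187.9]), array([306.4, 177.5]), array([306.3, 182.3])]
1.1 [array([298.8, 183.2]), array([298.8, 188.1]), array([305.9, 177.3]), array([305.8, 182.1])]
1.2 [array([299.4, 183.4]), array([299.3, 188.3]), array([305.4, 177.1]), array([305.2, 181.9])]
1.3 [array([300. , 183.6]), array([299.9, 188.4]), array([304.8, 176.9]), array([304.7, 181.8])]
ctr [302.4 182.6] collar [303.2 144.3]
shift [-0.299 -0.095 -0.001] turn [0. 0. 0.] tcp [ 0.4155 -0.168   0.2627] t 7.0667
302 182
```

View pics/s6.png

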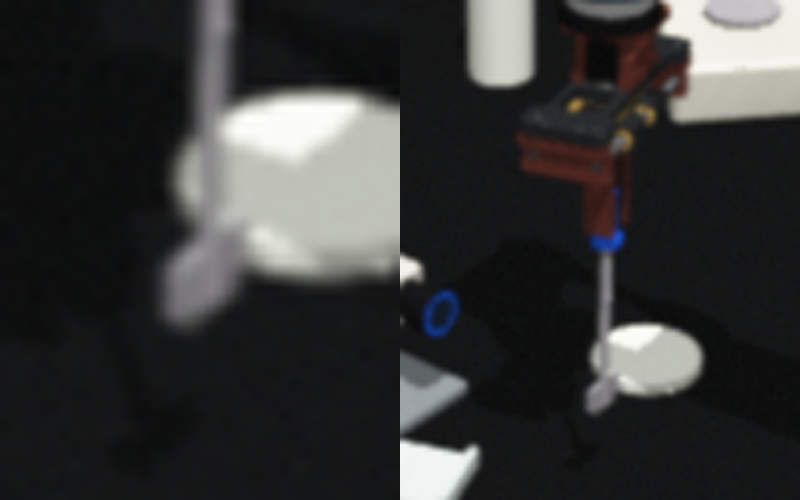

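The blade shows at about (302,184) in the side image, within 2 px of the prediction, upright, with a width that fits a yaw of about 1.0 to 1.1 (target 1.01). Next I'll move in to the focus.

Call:
{"api": "jog_arm", "payload": {"moves": [[-0.02, -0.01, 0, 0, 0, 0, 1], [-0.05, -0.02, -0.01, 0, 0, 0, 1], [-0.09, -0.03, -0.01, 0, 0, 0, 1], [-0.13, -0.04, -0.01, 0, 0, 0, 1], [-0.17, -0.055, -0.01, 0, 0, 0, 1], [-0.21, -0.07, -0.01, 0, 0, 0, 1], [-0.25, -0.08, -0.01, 0, 0, 0, 1], [-0.28, -0.09, -0.01, 0, 0, 0, 1], [-0.299, -0.095, -0.01, 0, 0, 0, 1], [-0.299, -0.095, -0.01, 0, 0, 0, 1]]}}

```text
clock: 7.95
tcp_pos: [0.4808, -0.2131, 0.2645]
orientation: [0.145, 0.989, 0.0, -0.0]
force: [0.6, 0.0, -0.5]
opening: 0.0155
grip_force: 30.0
```

Call:
{"api": "jog_arm", "payload": {"moves": [[0, 0, 0, 0, 0, 0, 1], [0, 0, 0, 0, 0, 0, 1], [0, 0, 0, 0, 0, 0, 1], [0, 0, 0, 0, 0, 0, 1], [0, 0, 0, 0, 0, 0, 1], [0, 0, 0, 0, 0, 0, 1], [0, 0, 0, 0, 0, 0, 1], [0, 0, 0, 0, 0, 0, 1], [0, 0, 0, 0, 0, 0, 1], [0, 0, 0, 0, 0, 0, 1]]}}

```text
clock: 8.78
tcp_pos: [0.4801, -0.2126, 0.2652]
orientation: [0.145, 0.989, -0.0, 0.0]
force: [-1.0, 0.4, -0.5]
opening: 0.0153
grip_force: 30.0
```

```bash
python3 - <<'E'
from h import *
s=readout.read_state();t=s["tcp_pos"];c=np.array([t[0],t[1],t[2]-.1477])
for w in(.8,1.,1.2):
    u=np.array([np.cos(w),np.sin(w),0])*.02
    print(w,[proj("side",c+k*u+[0,0,j]) for k in(1,-1) for j in(.009,-.015)])
print("ctr",proj("side",c),"collar",proj("side",c+[0,0,.135]),"focus",proj("side",(.4802,-.212,.1152)))
plan((.4802,-.212,.265),1.28)
f=grab_frame("side");x,y=proj("side",c).astype(int);print(x,y)
cv2.imwrite("pics/s7.png",cv2.cvtColor(np.hstack([cv2.resize(f[y-25:y+25,x-20:x+20],(400,500),interpolation=2),cv2.resize(f[y-75:y+55,x-52:x+52],(400,500),interpolation=2)]),cv2.COLOR_RGB2BGR))
E
```

```text
0.8 [array([278.4, 172.5]), array([278.5, 179. ]), array([288.4, 168.3]), array([288.4, 174.7])]
1.0 [array([279.3, 173. ]), array([279.4, 179.4]), array([287.5, 167.8]), array([287.5, 174.2])]
1.2 [array([280.4, 173.4]), array([280.4, 179.8]), array([286.5, 167.4]), array([286.5, 173.8])]
ctr [283.5 172.8] collar [283.3 135. ] focus [283.4 173.5]
shift [0.    0.002 0.001] turn [ 0.  0. -0.] tcp [ 0.4801 -0.2126  0.2652] t 8.7833
283 172
```

View pics/s7.png

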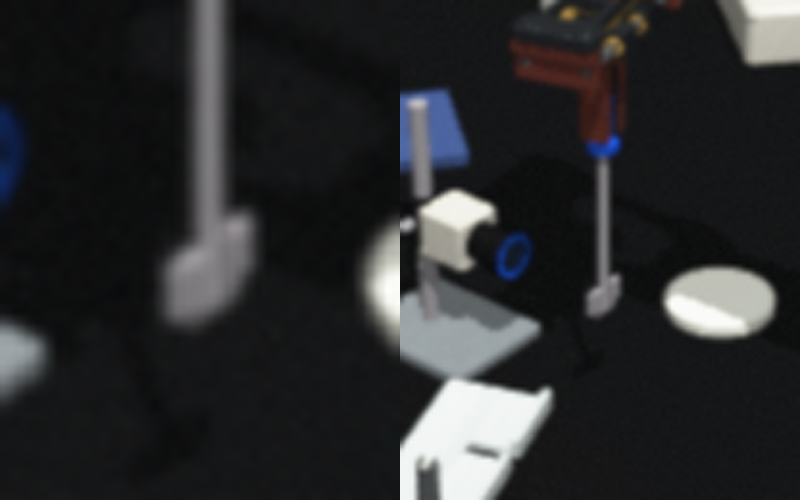

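The picture shows the blade with its left edge at x≈279 (rows 173 to 179.5) and its right edge at x≈288 (rows 168 to 174). This matches the prediction for yaw 1.0 at the focus, upright and still, so I'm handing in.

```bash
python3 -c "
from workcell import ticket
print(ticket.job_done())"
```

```text
the job is handed in; nothing more can be done
None
```

I handed the job in with the arm holding the blue paddle upright and at rest at the camera's focus point; by my measurements the blade is within a few millimetres of the target and square to the lens, but the hand-in returned no verdict.

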